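Move the charged battery pack from its charger into the mini chopper

ROBOT

A 6-joint arm with a two-finger parallel gripper is mounted at the origin on a cart in front of the work surface, level with it; the furniture and walls round the work are solid. World frame = base frame: x ahead of the robot, y to its left, z up, the work surface at z = 0. Lengths are in m, angles in rad, forces in N, time in s.
With the tool pointing down it reaches from about 0.4 to 0.825 m from the base axis. Payload 7 kg.
Tool frame: the origin (TCP) lies at the centre of the arm's flange, where the gripper is bolted on; the fingertips stand 178 mm ahead of it and the grasp point (between the pads) lies 159 mm ahead of it (arm.tip_reach is the distance from the TCP to the fingertips, in m); z points along the fingers, y is the direction in which the jaws open and shut (so a half turn about z gives the same grasp; the last joint's range is limited). The gripper opens to 88 mm and grips with 3 to 60 N. Pads are 19 mm wide; open, the fingers measure 130 mm over their backs; the gripper's body (78 mm by 193 mm) begins 47 mm behind the grasp point.
Start: joints at [1.51, 0.359, 0.012, 0, -1.224, -0.288], TCP at [0.231, 0.634, 0.405] pointing down, gripper open.
Joint ranges: [-3.07, 3.07], [-1.43, 2.12], [-1.02, 1.25], [-3.03, 1.67], [-3.05, -0], [-3.03, 3.03]. Speed limits (rad/s): [2.39, 2.39, 3.01, 3.14, 3.14, 3.14].

INTERFACE

Orientations are given as [roll, pitch, yaw] about the fixed x, y, z axes, in that order (R = Rz(yaw) Ry(pitch) Rx(roll)).
In Python, from station import arm gives the robot as it stands.
- The arm moves only by the shell command python3 -m inch 'ROWS' [OPENING] [FORCE]. ROWS is JSON, a list that holds one entry, the list of rows, each a list of 6 numbers: the shift along the world's x, y, z in units of 200 mm (1.0 is 200 mm), then the turn, a rotation vector about the world's x, y, z in units of 180 degrees (1.0 is 180 degrees). A call has 1 to 8 rows; each row is the pose to reach, as a shift and turn from the pose commanded when the call began, turning the shorter way round; what a row does not reach only later rows make up. A row lasts 1/8 s, in which the tool goes at most 62.5 mm and 10.7 degrees, less where a joint would pass 70% of its speed; a pose out of reach is approached as far as the arm can. A call with a number of a shift or a turn outside -1 to 1 is refused whole. A call with a gripper value outside its range is refused whole. OPENING is the finger opening in mm, from 0 to 87.6, set as the call begins (- or left out, the last holds). The fingers move at their own pace and stop on an object; FORCE is the grip in N (left out, the last holds). Time passes only in rows, so rows that repeat a pose let the fingers close. It gives the time, the measured TCP pose, the force and the opening at its end, in the units of the state.
- arm.get_state(): the state, without advancing time (a new reading comes with each control period).
- arm.grab_frame(name): name is "scene" or "top" or "wrist"; returns the picture (384x512x3 uint8, blue, green, red); there is no depth.
- arm.camera_params(name): a dict with "vertical_fov" (degrees; the focal length in pixels is half the picture's height over the tangent of half this angle, whatever the lens; pixels are square), "cx", "cy" (the principal point, pixels), "k1" (the pictures are not rectified: a ray, as slopes to the right and down, at radius r is drawn at 1 + k1 r^2 times it, then the intrinsics apply), "pose" (4x4, takes a point from camera to world coordinates). Camera axes: x right, y down, z forward; pixel columns grow to the right and rows downward; lengths in m; the calibration is good to about 2 mm. A picture is of the moment at which its call begins: read the wrist's pose just before it. camera_params takes no time and is no camera call; for the wrist camera it gives the pose at the moment of the call.
- arm.job_done(): hands the job in, once; it reports no verdict.
Trained networks look in the newest picture that a camera, given by its name, has taken for a name from the list of things; names that differ only in an ending like _2 or _b are one class to them, and where a whole thing is asked for, a point or a joint stands for the part that bears it (a point fixed in the world has none). Each returns a list of dicts, best first, with "score" (0 to 1); they miss things now and then, are a little off and sometimes report something else, mostly with a low value. They report only what shows in the picture. A call takes as long as a camera call. They do not tell look-alikes from the thing itself.
- arm.search_frame(target, camera): "box" ([left, top, right, bottom] in pixels, round what is visible of it).
- arm.regions_of(target, camera): "region" (384x512 bool, what is visible of it) and "box" ([left, top, right, bottom] in pixels, round what is visible of it).
The state is a dict: "t": time; "q": joint angles; "qd": joint speeds; "joint_efforts": joint torques, N m; "eef_pos": TCP position; "ee_rot": TCP orientation; "force": force on the tool from outside, world axes, zero at the start; "moment": the same for the moment, N m; "width": finger opening in m.
Only numpy, scipy, OpenCV 4.12 (cv2) and the standard library are available. Lean on these libraries where they do the work, as an engineer would, in place of code of your own. Each camera call takes 0.05 s, during which the arm holds its last target.

TASK

The battery pack is charged: pinch its two side tabs to free it from the charger, draw it out gently, and fit it into the empty battery seat of the mini chopper, pressing it gently down against the sprung contacts until it is fully home and let go so that both tabs spring out and lock it there. Do not crush the tabs, wrench or ram the pack, and leave the salt shaker, the nut jar and the teaspoon where they are.

Things in the scene. Friction and masses are not known exactly. Their poses are not given: they have to be found in the camera images.
- pack: Black battery pack, 46 (x) x 38 (y) mm, 82 mm tall, 0.2 to 0.33 kg; origin at the centre of its underside, z up. Starts snapped into the charger, its underside on the bottom of the well. A grey ribbed press tab on its +y and its -y side slides straight in. Pinching both (15 to 25 N) frees it and is enough to carry it by. Fits either way round.
- pad_left (a point): Centre of the outer face of the tab on the pack's +y side: 62 mm above the pack's underside, 30 mm from its middle. Each pad is 26 mm wide along x and 36 mm tall; 60 mm across both when free, 48 mm when fully pinched. More than 45 N on a tab would break it.
- pad_right (a point): Same on the pack's -y side.
- tab_left (a joint): Tab on the pack's +y side: 0 = sprung out, 0.006 m = fully in; it takes 5 N at first, 10 N fully in. Its hook (flat top 26.5 mm above the pack's underside, out to 24.5 mm from the middle, sloped below) catches under the lip of a well and clears it from about 0.004.
- tab_right (a joint): Tab on the pack's -y side, same values.
- charger: White charger fixed on the worktop, 92 x 96 mm, 48 mm tall, origin at the centre of its underside, z up. Well centred in its top: mouth 49 (x) x 41 (y) mm, bottom at 10 mm, rim at 48 mm. More than 32 N between the pack and the charger or the chopper would do damage.
- chopper: Mini chopper fixed on the worktop: white housing 96 x 96 mm, 42 mm tall, with the grey battery seat standing out of its top; behind it (centre 88 mm along +x) a clear bowl with a grey lid, 92 mm across, 118 mm tall. Origin on the underside, straight below the middle of the seat; z up, x towards the bowl.
- seat_mouth (a point): Middle of the seat's rim at its nominal height, 56 mm above the worktop, bottom of the well 38 mm lower. The real height is up to 10 mm higher or lower and no listed pose shows it: feel for the bottom. Mouth 49 (x) x 41 (y) mm with a 4 mm sloped lead-in. A locked pack has 1.5 mm of vertical play, so press it right to the bottom before letting go.
- contact_plate (a joint): Sprung contact plate in the bottom of the chopper's seat: 0 = up (m), standing 8 mm above the bottom; pushes back with 4 N at first, 8 N when 8 mm down. There the pack meets stiff rubber buffers, which give 1.5 mm more under a further 9 N: stop there, at 12 to 18 N in all. It lifts an unlocked pack; under a locked one it reads about 0.0065.
- salt_shaker: Glass salt shaker, 44 mm across, 90 mm tall; origin at its underside. Bystander.
- nut_jar: Jar of nuts with a dark lid, 70 mm across, 90 mm tall; origin at its underside. Bystander.
- teaspoon: Steel teaspoon 130 x 26 x 11 mm lying on the worktop; origin at its underside. Bystander.
Mind the look-alikes: they are no part of the job. Leave any green look-alike of the pack alone.

How it is judged:
By the outcome, as a careful person would: the job done as asked, in the order asked, and still so for the second after the job is handed in, with the robot touching nothing.
It also fails if it takes over 48 s, if anything falls off the work surface, if the arm or the gripper's body presses on something with over 40 N, if the wrist force passes 120 N, or if a joint passes its speed limit or range.

## Working session

There is one attempt and no reset: what is moved stays moved. The work goes in short steps, Python scripts to look and compute and a shell command to move; the robot and the scene stay as the last step left them, time stands still between calls to the robot, and variables do not carry over. Pictures are saved under pics/ and viewed, and the job is handed in when it is done.

```bash
ls; mkdir -p pics
python3 - <<'E'
from station import arm
import cv2
s=arm.get_state();print(s)
for n in ["scene","top","wrist"]:
    im=arm.grab_frame(n);cv2.imwrite(f"pics/{n}0.png",im)
    p=arm.camera_params(n);print(n,p)
    for t in ["pack","charger","chopper","salt_shaker","nut_jar","teaspoon"]:
        pass
E
```

```text
pics
{'t': 0.0, 'q': array([ 1.51013808e+00,  3.59418814e-01,  1.10822796e-02, -3.30947159e-04,
       -1.22409833e+00, -2.88095380e-01]), 'qd': array([ 7.88954610e-05,  5.53023326e-04,  3.20052708e-05, -1.87832412e-03,
       -1.59571548e-03,  1.74803546e-03]), 'joint_efforts': array([ 1.34705337e-03, -5.82720566e+01,  2.93057781e+01,  6.99706122e+00,
        7.29577179e-03, -1.50381425e-04]), 'eef_pos': array([0.23060747, 0.63419537, 0.40371544]), 'ee_rot': array([ 3.13993324e+00, -1.67306850e-04, -3.48866197e-01]), 'force': array([-0.78249828, -1.02870643,  0.3454861 ]), 'moment': array([-0.04737779,  0.0171133 ,  0.01926516]), 'width': 0.08780128743987912}
scene {'vertical_fov': 42.629879834763834, 'cx': 250.05576905371947, 'cy': 195.6610719849597, 'k1': -0.18930843004227293, 'pose': array([[-0.99968529, -0.02249233,  0.01110899,  0.51863906],
       [-0.02501179,  0.85959662, -0.51036072,  0.25592804],
       [ 0.00192995, -0.51047796, -0.85988867,  0.89878184],
       [ 0.        ,  0.        ,  0.        ,  1.        ]])}
top {'vertical_fov': 47.14447814077191, 'cx': 255.92176531810136, 'cy': 194.53981273501333, 'k1': -0.1421987183386277, 'pose': array([[-0.00443194, -0.98290344,  0.18406843,  0.36900548],
       [-0.99985555,  0.00737592,  0.01531232, -0.24509689],
       [-0.01640821, -0.18397398, -0.98279415,  0.91839042],
       [ 0.        ,  0.        ,  0.        ,  1.        ]])}
wrist {'vertical_fov': 63.11351500040689, 'cx': 255.62686709828773, 'cy': 186.3816915756063, 'k1': -0.06376128470664943, 'pose': array([[-0.34248224, -0.91069933, -0.23093861,  0.292455  ],
       [-0.93952309,  0.33236987,  0.08262349,  0.61154673],
       [ 0.00151188,  0.24526923, -0.96945382,  0.38392011],
       [ 0.        ,  0.        ,  0.        ,  1.        ]])}
```

View pics/scene0.png

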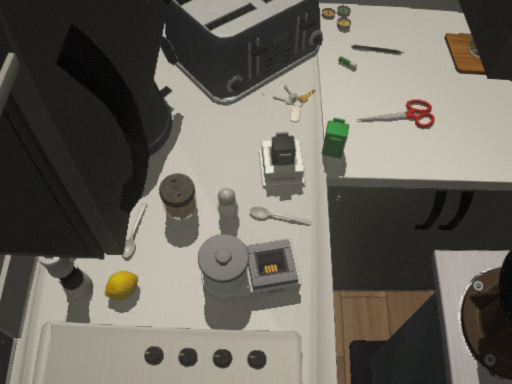

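View pics/top0.png

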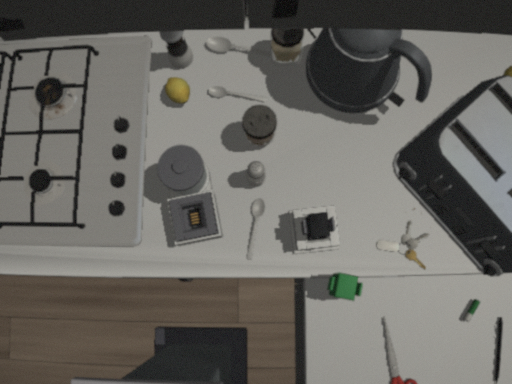

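View pics/wrist0.png

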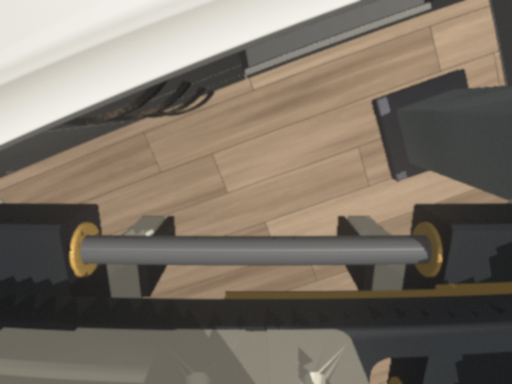

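Black pack in the white charger: scene (283,158), top (316,230). A green look-alike stands at scene (336,138) and top (345,287). The chopper with its empty seat is at scene (250,265) and top (193,216). Next I'll enlarge these and get the regions.

```bash
cat > h.py <<'E'
import numpy as np,cv2
from station import arm
def proj(P,p):
    P=np.atleast_2d(P);T=np.linalg.inv(p['pose']);c=P@T[:3,:3].T+T[:3,3]
    s=c[:,:2]/c[:,2:];r2=(s**2).sum(1,keepdims=True);s=s*(1+p['k1']*r2)
    f=192/np.tan(np.radians(p['vertical_fov']/2));return s*f+[p['cx'],p['cy']]
def unproj(uv,p,z):
    uv=np.atleast_2d(np.float64(uv));f=192/np.tan(np.radians(p['vertical_fov']/2))
    d=(uv-[p['cx'],p['cy']])/f;s=d.copy()
    for _ in range(30): s=d/(1+p['k1']*(s**2).sum(1,keepdims=True))
    r=np.c_[s,np.ones(len(s))]@p['pose'][:3,:3].T;o=p['pose'][:3,3]
    return o+r*((z-o[2])/r[:,2:])
E
python3 - <<'E'
from h import *
import cv2
for n,bs in [("scene",[(240,120,360,200),(190,225,310,305)]),("top",[(270,190,370,310),(150,130,270,260)])]:
    im=cv2.imread(f"pics/{n}0.png")
    for i,b in enumerate(bs):
        cv2.imwrite(f"pics/c_{n}{i}.png",cv2.resize(im[b[1]:b[3],b[0]:b[2]],None,fx=4.5,fy=4.5,interpolation=cv2.INTER_CUBIC))
    arm.grab_frame(n);p=arm.camera_params(n)
    for t in ["pack","charger","chopper"]:
        for k,r in enumerate(arm.regions_of(t,n)[:3]):
            m=r['region'];ys,xs=np.nonzero(m);print(n,t,round(r['score'],2),np.round(r['box']),len(xs),xs.mean().round(1),ys.mean().round(1))
            np.save(f"m_{n}_{t}_{k}.npy",m)
E
cd pics; python3 -c "
import cv2,numpy as np
a=[cv2.imread(f'c_{n}.png') for n in ['scene0','scene1']];cv2.imwrite('cs.png',np.vstack([cv2.resize(x,(450,300)) for x in a]))
a=[cv2.resize(cv2.imread(f'c_{n}.png'),None,fx=.85,fy=.85) for n in ['top0','top1']];a=[x[:459] for x in a];cv2.imwrite('ct.png',np.hstack([x[:459,:390] for x in a]))"
```

```text
scene pack 0.93 [322. 120. 349. 158.] 777 335.2 137.8
scene pack 0.81 [271. 136. 300. 165.] 704 282.4 148.7
scene charger 0.96 [262. 137. 305. 188.] 1306 280.6 167.8
scene chopper 0.98 [199. 237. 302. 303.] 5589 247.0 267.6
top pack 0.92 [304. 212. 334. 242.] 760 317.4 225.8
top pack 0.76 [330. 275. 362. 298.] 766 344.1 285.6
top charger 0.96 [289. 209. 339. 254.] 1221 311.7 231.6
top chopper 0.82 [158. 143. 221. 246.] 4546 188.8 195.3
```

View pics/cs.png

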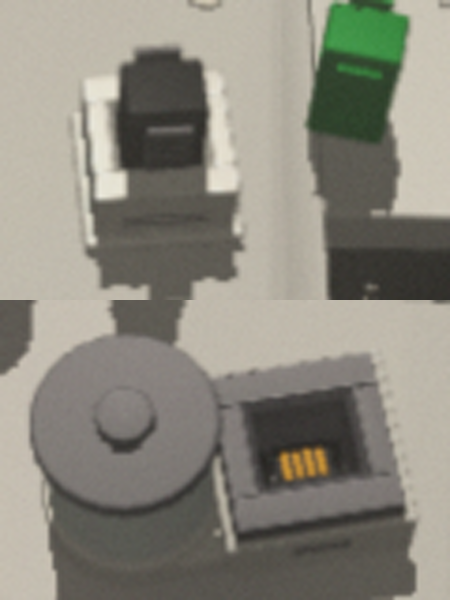

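View pics/ct.png

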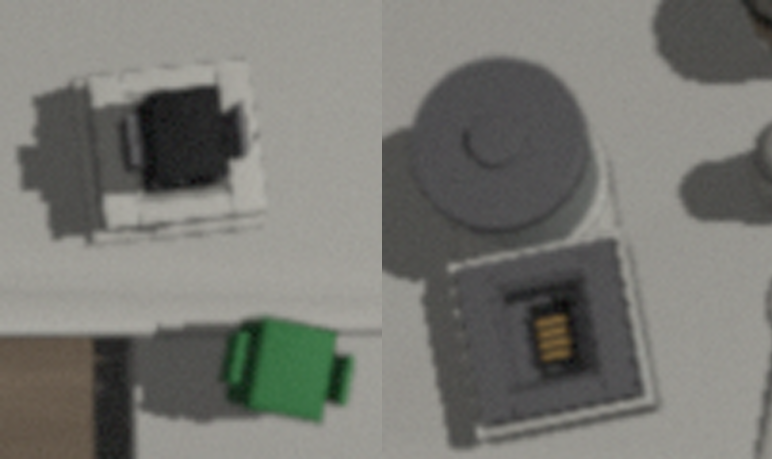

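```bash
cat > fit.py <<'E'
from h import *
from scipy.optimize import minimize
def box(sx,sy,z0,z1,ox=0,oy=0): return np.array([[ox+a*sx/2,oy+b*sy/2,z] for a in(-1,1) for b in(-1,1) for z in(z0,z1)])
def cyl(r,z0,z1,ox): 
    t=np.linspace(0,2*np.pi,48,endpoint=False);return np.vstack([np.c_[ox+r*np.cos(t),r*np.sin(t),0*t+z] for z in(z0,z1)])
def W(L,q):
    c,s=np.cos(q[2]),np.sin(q[2]);return L@np.array([[c,-s,0],[s,c,0],[0,0,1]]).T+[q[0],q[1],0]
SS=4
def rend(parts,q,p):
    m=np.zeros((384*SS,512*SS),np.uint8)
    for L in parts:
        uv=proj(W(L,q),p); h=cv2.convexHull(np.float32(uv))
        cv2.fillConvexPoly(m,np.int32(np.round((h+0.5)*SS*16)),255,shift=4)
    return cv2.resize(m,(512,384),interpolation=cv2.INTER_AREA)/255.
def fit(parts,masks,q0):
    P={n:arm.camera_params(n) for n in masks}
    f=lambda q:sum(np.abs(rend(parts,q,P[n])-m).sum() for n,m in masks.items())
    r=minimize(f,q0,method='Nelder-Mead',options=dict(initial_simplex=np.array([q0,q0+[.015,0,0],q0+[0,.015,0],q0+[0,0,.15]]),xatol=1e-5,fatol=.1,maxiter=400))
    return r.x,r.fun
E
python3 - <<'E'
from fit import *
P={n:arm.camera_params(n) for n in("scene","top")}
print("top charger@.048",unproj([316,230],P['top'],.048),unproj([283,165],P['scene'],.03))
print("seat@.056",unproj([195,216],P['top'],.056),unproj([271,265],P['scene'],.056))
L=lambda n:np.load(n).astype(float)
chg=[box(.092,.096,0,.048),box(.046,.038,.01,.092),box(.026,.060,.054,.09)]
ch=[box(.096,.096,0,.042),box(.088,.088,.042,.056),cyl(.046,.0,.118,.088)]
q0=unproj([316,230],P['top'],.048)[0];q0[2]=0.1
mk={'scene':np.maximum(L('m_scene_charger_0.npy'),L('m_scene_pack_1.npy')),'top':np.maximum(L('m_top_charger_0.npy'),L('m_top_pack_0.npy'))}
qs={}
for ms in (mk,{'scene':mk['scene']},{'top':mk['top']}):
    q,f=fit(chg,ms,q0);print('charger',q.round(4),f); qs.setdefault('c',q)
q0=unproj([195,216],P['top'],.056)[0];q0[2]=0.1
mk={'scene':L('m_scene_chopper_0.npy'),'top':L('m_top_chopper_0.npy')}
for ms in (mk,{'scene':mk['scene']},{'top':mk['top']}):
    q,f=fit(ch,ms,q0);print('chopper',q.round(4),f); qs.setdefault('h',q)
np.save('qs.npy',np.array([qs['c'],qs['h']]))
for n in P:
    im=cv2.imread(f'pics/{n}0.png');im=cv2.resize(im,None,fx=4,fy=4,interpolation=cv2.INTER_CUBIC)
    def ed(L,q,col):
        uv=proj(W(L,q),P[n]);uv=np.int32((uv+.5)*4)
        for i in range(8):
            for j in range(i):
                if bin(i^j).count('1')==1: cv2.line(im,tuple(map(int,uv[i])),tuple(map(int,uv[j])),col,1)
    ed(box(.092,.096,0,.048),qs['c'],(0,0,255));ed(box(.046,.038,.01,.092),qs['c'],(0,255,255));ed(box(.026,.06,.044,.08),qs['c'],(255,255,0))
    ed(box(.096,.096,0,.042),qs['h'],(0,0,255));ed(box(.049,.041,.018,.056),qs['h'],(0,255,0))
    uv=np.int32((proj(W(cyl(.046,0,.118,.088),qs['h']),P[n])+.5)*4);cv2.polylines(im,[uv[48:]],True,(0,255,255),1)
    b={'scene':(190,120,310,310),'top':(150,135,350,260)}[n]
    c=im[b[1]*4:b[3]*4,b[0]*4:b[2]*4];k=min(1,600/c.shape[0]);cv2.imwrite(f'pics/ov_{n}.png',cv2.resize(c,None,fx=k,fy=k))
E
```

```text
top charger@.048 [[ 0.45950786 -0.35050081  0.048     ]] [[ 0.46142453 -0.33768924  0.03      ]]
seat@.056 [[ 0.48805799 -0.11042534  0.056     ]] [[ 0.48717166 -0.09654323  0.056     ]]
charger [ 0.4649 -0.3502  0.0694] 697.2
charger [ 0.4665 -0.3512  0.0324] 266.8666666666667
charger [ 0.4632 -0.3469  0.1001] 391.87450980392157
chopper [ 0.4867 -0.1044  0.1888] 562.556862745098
chopper [ 0.4863 -0.1049  0.2218] 315.1490196078431
chopper [ 0.4879 -0.1042  0.1788] 205.49411764705883
```

View pics/ov_scene.png

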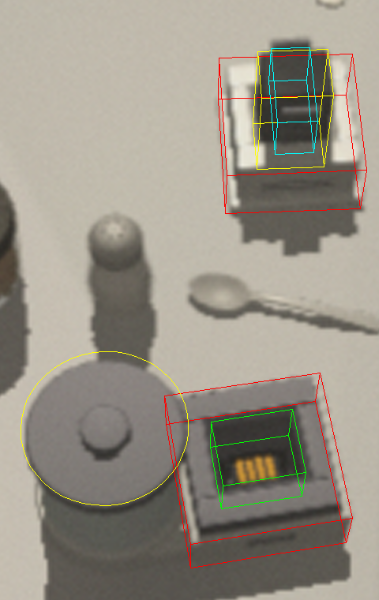

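View pics/ov_top.png

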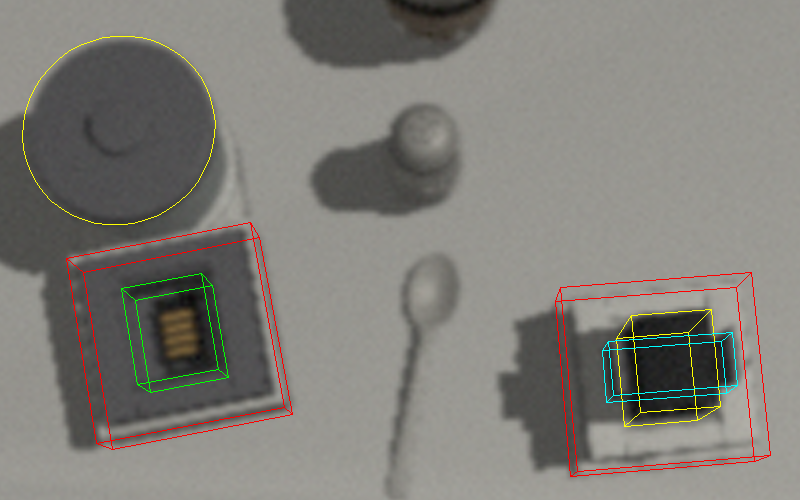

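```bash
python3 - <<'E'
from h import *
P={n:arm.camera_params(n) for n in("scene","top")}
for z in(0,.1,.2): print(z,unproj([[397,165],[487,272],[480,80],[430,70]],P['top'],z)[:,:2].round(3).tolist(), unproj([[165,20],[217,95],[320,45],[170,100]],P['scene'],z)[:,:2].round(3).tolist())
E
python3 -m inch '[[[1,-1,0,0,0,-0.278],[1,-1,0,0,0,-0.278],[1,-1,0,0,0,-0.278],[1,-1,0,0,0,-0.278],[1,-1,0,0,0,-0.278]]]'
```

```text
0 [[0.604, -0.538], [0.369, -0.724], [0.81, -0.756], [0.831, -0.635]] [[0.783, -0.845], [0.618, -0.561], [0.355, -0.75], [0.732, -0.543]]
0.1 [[0.578, -0.506], [0.369, -0.672], [0.762, -0.7], [0.781, -0.593]] [[0.754, -0.722], [0.607, -0.47], [0.373, -0.638], [0.708, -0.454]]
0.2 [[0.553, -0.474], [0.369, -0.62], [0.714, -0.645], [0.731, -0.55]] [[0.724, -0.6], [0.596, -0.379], [0.392, -0.526], [0.684, -0.365]]
t: 1.18
eef_pos: [0.4323, 0.432, 0.4051]
ee_rot: [-3.141, 0.0, -1.229]
force: [1.2, 1.4, -0.2]
width: 0.0873
```

```bash
python3 -m inch '[[[0.5,-1,0,0,0,-0.278],[0.5,-1,0,0,0,-0.278],[0.5,-1,0,0,0,-0.278],[0.5,-1,0,0,0,-0.278],[0.5,-1,0,0,0,-0.278]]]' && python3 -m inch '[[[0,-1,0,0,0,-0.278],[0,-1,0,0,0,-0.278],[0,-1,0,0,0,-0.278],[0,-1,0,0,0,-0.278],[0,-1,0,0,0,-0.278]]]' && python3 -m inch '[[[0,-0.65,0,0,0,-0.02],[0,-0.65,0,0,0,-0.02],[0,-0.65,0,0,0,-0.02],[0,-0.65,0,0,0,-0.02]]]'
python3 - <<'E'
from h import *
im=arm.grab_frame('wrist');cv2.imwrite('pics/w1.png',im);p=arm.camera_params('wrist');print(p['pose'].round(3).tolist());np.save('w1.npy',p['pose'])
E
```

```text
t: 1.8
eef_pos: [0.5316, 0.2318, 0.4049]
ee_rot: [-3.141, 0.0, -2.104]
force: [0.2, -0.4, -0.0]
width: 0.0875
t: 2.42
eef_pos: [0.5305, 0.0327, 0.405]
ee_rot: [3.141, 0.001, -2.976]
force: [1.0, -0.3, -0.4]
width: 0.0877
t: 2.92
eef_pos: [0.5306, -0.0962, 0.4047]
ee_rot: [3.141, 0.0, -3.033]
force: [-0.1, -0.1, -0.0]
width: 0.0877
[[-0.109, 0.963, 0.246, 0.465], [0.994, 0.105, 0.026, -0.103], [-0.0, 0.247, -0.969, 0.385], [0.0, 0.0, 0.0, 1.0]]
```

View pics/w1.png

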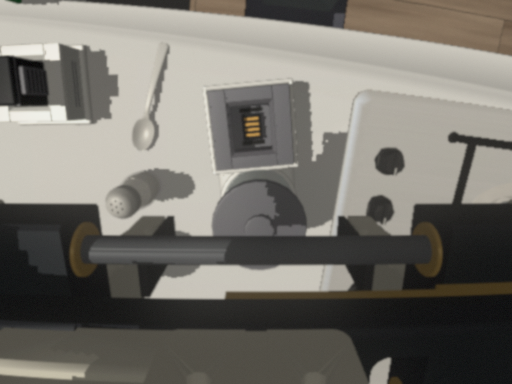

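The wrist view shows the chopper seat at (252,126) with gold contacts, the bowl below it at (258,225), the spoon at (150,100), the salt shaker at (125,200) and the charger with the black pack at (40,85). I'll refine the fit by overlaying the model.

```bash
cat > ov.py <<'E'
from fit import *
def overlay(img,p,b,S,items,out):
    im=cv2.imread(img)[b[1]:b[3],b[0]:b[2]];im=cv2.resize(im,None,fx=S,fy=S,interpolation=cv2.INTER_CUBIC)
    im=cv2.convertScaleAbs(im,alpha=1.5)
    for L,q,col in items:
        uv=proj(W(L,q),p);uv=np.int32((uv+.5-[b[0],b[1]])*S)
        if len(L)==8:
          for i in range(8):
            for j in range(i):
                if bin(i^j).count('1')==1: cv2.line(im,tuple(map(int,uv[i])),tuple(map(int,uv[j])),col,1)
        else:
          cv2.polylines(im,[uv[len(L)//2:]],True,col,1)
    cv2.imwrite(out,im)
E
python3 - <<'E'
from ov import *
qs=np.load('qs.npy');p=arm.camera_params('wrist');p['pose']=np.load('w1.npy')
h=qs[1];items=[(box(.096,.096,0,.042),h,(0,0,255)),(box(.049,.041,.018,.056),h,(0,255,0)),(cyl(.046,0,.118,.088),h,(0,255,255))]
overlay('pics/w1.png',p,(195,70,315,200),4.6,items,'pics/o1.png')
E
```

```text
(no output)
```

View pics/o1.png

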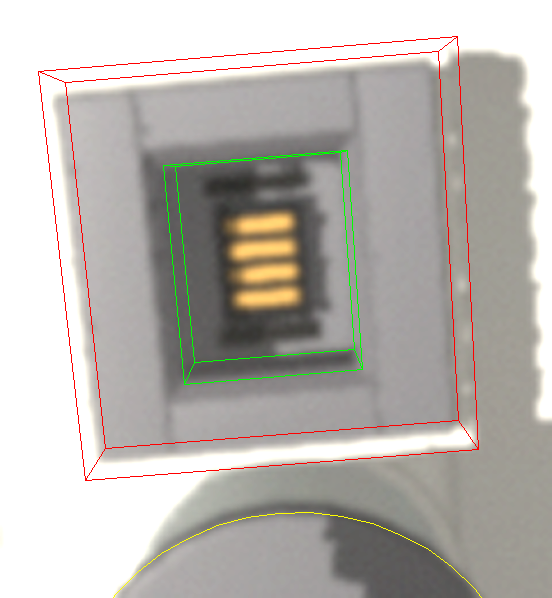

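```bash
cat >> ov.py <<'E'
def rect(sx,sy,z,n=60):
    t=np.linspace(-.5,.5,n)
    return np.vstack([np.c_[t*sx,0*t+s*sy/2,0*t+z] for s in(-1,1)]+[np.c_[0*t+s*sx/2,t*sy,0*t+z] for s in(-1,1)])
def grad(img):
    g=cv2.cvtColor(cv2.imread(img),cv2.COLOR_BGR2GRAY).astype(np.float32);g=cv2.GaussianBlur(g,(0,0),1.)
    return np.hypot(cv2.Sobel(g,cv2.CV_32F,1,0),cv2.Sobel(g,cv2.CV_32F,0,1))
def efit(img,p,L,q0,rng=.008,ry=.08):
    G=np.minimum(grad(img),120)
    def f(q):
        uv=np.float32(proj(W(L,q),p));return -cv2.remap(G,uv[:,0].copy(),uv[:,1].copy(),cv2.INTER_LINEAR).mean()
    from scipy.optimize import differential_evolution as de
    r=de(f,[(q0[0]-rng,q0[0]+rng),(q0[1]-rng,q0[1]+rng),(q0[2]-ry,q0[2]+ry)],seed=1,tol=1e-6)
    return r.x,r.fun
E
python3 - <<'E'
from ov import *
qs=np.load('qs.npy');p=arm.camera_params('wrist');p['pose']=np.load('w1.npy');h=qs[1]
for s,z in((.096,.042),(.096,0.0)): print('housing',z,*efit('pics/w1.png',p,rect(s,s,z),h))
for z in (.046,.056,.066):
  print('mouth',z,*efit('pics/w1.png',p,np.vstack([rect(.049,.041,z-.004)]),h))
  for l in(.006,.008,): print('leadin',z,l,*efit('pics/w1.png',p,rect(.049+l,.041+l,z),h))
  print('seatouter',z,*efit('pics/w1.png',p,rect(.088,.088,z),h))
b,f=efit('pics/w1.png',p,rect(.096,.096,.042),h)
overlay('pics/w1.png',p,(195,70,315,200),4.6,[(box(.096,.096,0,.042),b,(0,0,255)),(box(.049,.041,.018,.052),b,(0,255,0)),(box(.057,.049,.056,.056),b,(255,0,255)),(cyl(.046,0,.118,.088),b,(0,255,255))],'pics/o2.png')
E
```

```text
housing 0.042 [ 0.4901024  -0.10130126  0.20045815] -65.15653228759766
housing 0.0 [ 0.49002132 -0.10695572  0.19742952] -97.46668243408203
mouth 0.046 [ 0.48916902 -0.11048867  0.18910575] -71.43309020996094
leadin 0.046 0.006 [ 0.4855783  -0.10767082  0.19987512] -60.300048828125
leadin 0.046 0.008 [ 0.48708187 -0.10608336  0.1965172 ] -51.339759826660156
seatouter 0.046 [ 0.48663561 -0.1049158   0.20317558] -93.28380584716797
mouth 0.056 [ 0.48378722 -0.11086851  0.19622055] -67.03934478759766
leadin 0.056 0.006 [ 0.4859875  -0.10653366  0.20044095] -51.45694351196289
leadin 0.056 0.008 [ 0.48682766 -0.10505695  0.19883777] -55.147705078125
seatouter 0.056 [ 0.48812628 -0.10334617  0.20804749] -89.81816864013672
mouth 0.066 [ 0.48567821 -0.10957719  0.19356652] -60.94938278198242
leadin 0.066 0.006 [ 0.48614494 -0.10520962  0.19780186] -54.476219177246094
leadin 0.066 0.008 [ 0.48629756 -0.1045367   0.19726674] -50.93722152709961
seatouter 0.066 [ 0.48742952 -0.10230644  0.20608138] -74.18640899658203
```

View pics/o2.png

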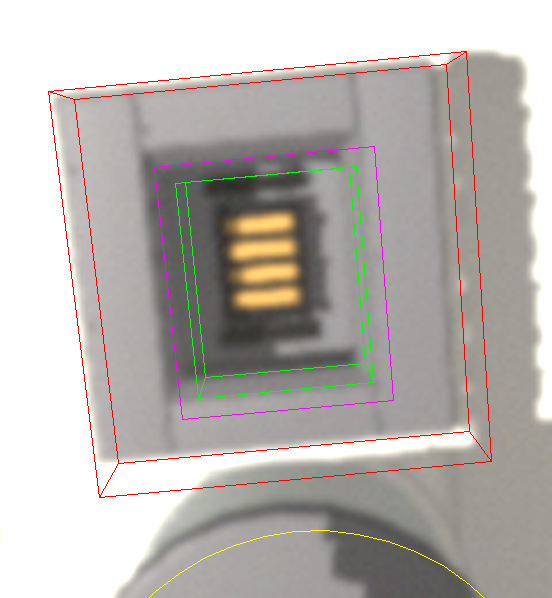

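Chopper: x≈0.486, y≈-0.1055, yaw≈0.198. Now the same view over the charger.

```bash
python3 -m inch '[[[-0.05,-0.6,0,0,0,-0.004],[-0.1,-1,-0.1,0,0,-0.008],[-0.1,-1,-0.1,0,0,-0.008],[-0.1,-1,-0.1,0,0,-0.008]]]' && python3 -m inch '[[[0,-0.2,0,0,0,0],[0,-0.2,0,0,0,0],[0,-0.2,0,0,0,0]]]'
python3 - <<'E'
from ov import *
im=arm.grab_frame('wrist');cv2.imwrite('pics/w2.png',im);p=arm.camera_params('wrist');np.save('w2.npy',p['pose'])
qs=np.load('qs.npy');c=qs[0]
for n,L in [('base',rect(.092,.096,0)),('top',rect(.092,.096,.048)),('both',np.vstack([rect(.092,.096,0),rect(.092,.096,.048)])),('packtop',rect(.046,.038,.092))]: print(n,*efit('pics/w2.png',p,L,c))
overlay('pics/w2.png',p,(185,60,325,190),4.5,[(box(.092,.096,0,.048),c,(0,0,255)),(box(.046,.038,.048,.092),c,(0,255,0)),(box(.026,.060,.054,.09),c,(255,0,255))],'pics/o3.png')
E
```

```text
t: 3.48
eef_pos: [0.5106, -0.2971, 0.3837]
ee_rot: [3.141, -0.001, -3.058]
force: [0.0, 0.6, 0.1]
width: 0.088
t: 3.85
eef_pos: [0.5112, -0.3345, 0.3846]
ee_rot: [3.141, 0.0, -3.056]
force: [-1.0, 0.1, -0.3]
width: 0.0875
base [ 0.46639314 -0.35307448  0.09406549] -53.74751281738281
top [ 0.47007099 -0.34452634  0.0838466 ] -33.053916931152344
both [ 0.46559077 -0.34486115  0.09221578] -33.6134033203125
packtop [ 0.46355047 -0.35136236  0.09100259] -102.26506805419922
```

View pics/o3.png

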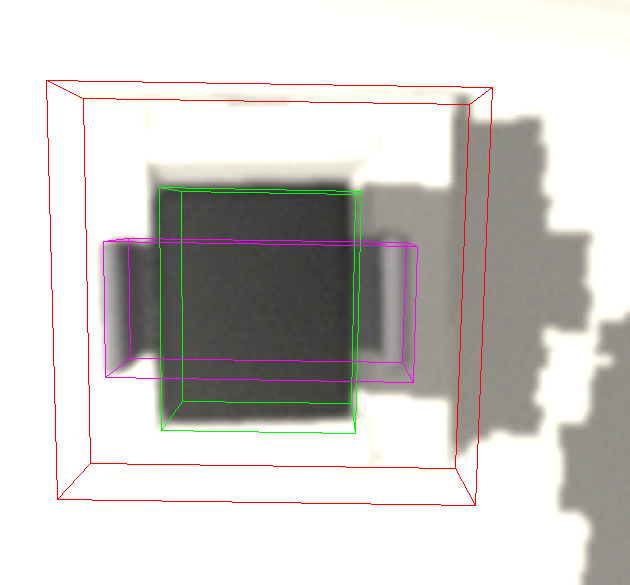

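```bash
python3 -m inch '[[[-0.238,-0.085,-0.1,0,0,0.002],[-0.238,-0.085,-0.3,0,0,0.002],[-0.238,-0.085,-0.5,0,0,0.002],[-0.238,-0.085,-0.65,0,0,0.002],[-0.238,-0.085,-0.748,0,0,0.002],[-0.238,-0.085,-0.748,0,0,0.002],[-0.238,-0.085,-0.748,0,0,0.002]]]'
python3 - <<'E'
from ov import *
im=arm.grab_frame('wrist');cv2.imwrite('pics/w3.png',im)
im=arm.grab_frame('scene')[90:220,230:360];cv2.imwrite('pics/s3.png',cv2.resize(im,None,fx=4,fy=4,interpolation=cv2.INTER_CUBIC))
print(arm.get_state()['q'].round(3),arm.get_state()['eef_pos'])
E
```

```text
t: 4.78
eef_pos: [0.4638, -0.3522, 0.2362]
ee_rot: [-3.141, 0.001, -3.049]
force: [0.0, -0.2, 0.0]
width: 0.0873
[-0.314  0.37  -0.402  0.    -0.796 -1.165] [ 0.46371602 -0.35246601  0.23636931]
```

View pics/w3.png

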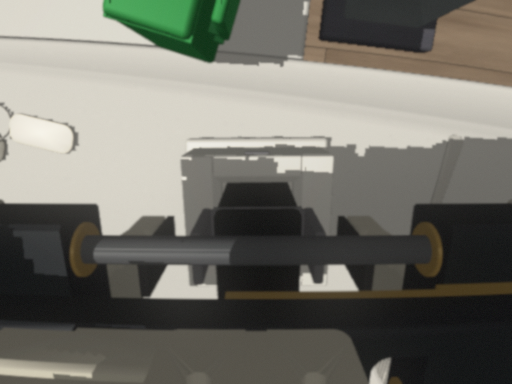

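View pics/s3.png

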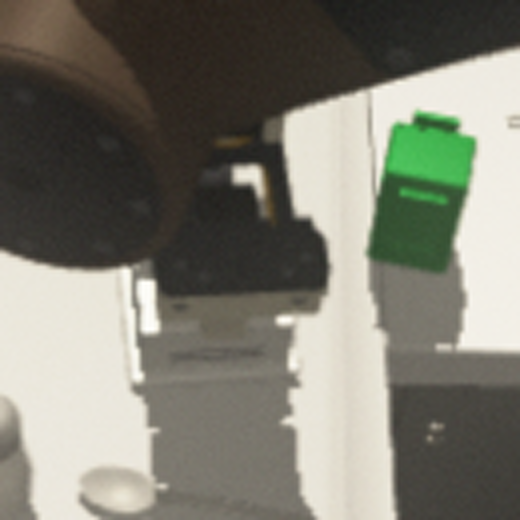

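The pack is centred between the fingers (wrist image: pack columns 217–302, fingers 175/338). Closing in stages.

```bash
R='[[[0,0,0,0,0,0],[0,0,0,0,0,0],[0,0,0,0,0,0],[0,0,0,0,0,0]]]'; python3 -m inch '[[[0,0,0,0,0,0],[0,0,0,0,0,0],[0,0,0,0,0,0],[0,0,0,0,0,0]]]' 62 20; python3 -m inch '[[[0,0,0,0,0,0],[0,0,0,0,0,0],[0,0,0,0,0,0],[0,0,0,0,0,0]]]' 52 20; python3 -m inch '[[[0,0,0,0,0,0],[0,0,0,0,0,0],[0,0,0,0,0,0],[0,0,0,0,0,0]]]' 44 20
```

```text
t: 5.38
eef_pos: [0.4631, -0.3527, 0.2351]
ee_rot: [3.142, -0.0, -3.051]
force: [0.9, -0.4, -0.1]
width: 0.0623
t: 5.88
eef_pos: [0.4631, -0.3527, 0.2351]
ee_rot: [-3.142, 0.0, -3.051]
force: [-0.3, 1.1, 1.2]
width: 0.0521
t: 6.38
eef_pos: [0.4631, -0.3526, 0.2353]
ee_rot: [3.142, 0.0, -3.05]
force: [-1.1, 3.1, 5.1]
width: 0.0466
```

```bash
python3 -m inch '[[[0,0,0.01,0,0,0],[0,0,0.02,0,0,0],[0,0,0.03,0,0,0],[0,0,0.04,0,0,0],[0,0,0.05,0,0,0]]]'; python3 -m inch '[[[0,0,0.02,0,0,0],[0,0,0.04,0,0,0],[0,0,0.06,0,0,0],[0,0,0.08,0,0,0],[0,0,0.1,0,0,0]]]'
```

```text
t: 7.0
eef_pos: [0.4631, -0.3527, 0.2452]
ee_rot: [3.142, -0.0, -3.051]
force: [-0.2, 0.1, -3.2]
width: 0.0465
t: 7.62
eef_pos: [0.4631, -0.3527, 0.2654]
ee_rot: [-3.142, 0.0, -3.051]
force: [-1.0, 0.2, -1.9]
width: 0.0465
```

```bash
python3 -m inch '[[[0,0,0.1,0,0,0],[0,0,0.2,0,0,0],[0,0,0.3,0,0,0],[0,0,0.4,0,0,0],[0,0,0.4,0,0,0]]]';python3 - <<'E'
from ov import *
for n in('scene','top','wrist'):
    im=arm.grab_frame(n);cv2.imwrite(f'pics/{n}4.png',im)
E
python3 -c "
import cv2,numpy as np
a=cv2.imread('pics/wrist4.png');b=cv2.imread('pics/scene4.png')[60:220,190:360];cv2.imwrite('pics/j4.png',np.hstack([cv2.resize(a,(400,300)),cv2.resize(b,(319,300))]))"
```

```text
t: 8.25
eef_pos: [0.4635, -0.3528, 0.3467]
ee_rot: [-3.14, 0.003, -3.05]
force: [0.3, -0.7, -2.8]
width: 0.0466
```

View pics/j4.png

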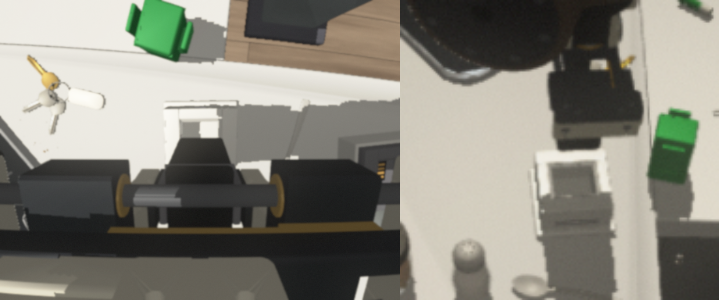

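The pack is held and clear of the charger (charger well empty at top of the wrist view, pack hanging under the fingers). Carrying it to the chopper.

```bash
python3 -m inch '[[[0,0.25,0,0,0,0],[0,0.5,0,0,0,0.01],[0,0.75,0,0,0,0.02],[0.05,1,0,0,0,0.034],[0.05,1,0,0,0,0.034]]]' && python3 -m inch '[[[0.03,0.12,0,0,0,0],[0.06,0.234,0,0,0,0],[0.06,0.234,0,0,0,0],[0.06,0.234,0,0,0,0]]]'
python3 - <<'E'
from ov import *
for n in('scene','top','wrist'):
    im=arm.grab_frame(n);cv2.imwrite(f'pics/{n}5.png',im)
    if n=='wrist': np.save('w5.npy',arm.camera_params('wrist')['pose'])
E
python3 -c "
import cv2,numpy as np
a=cv2.imread('pics/wrist5.png');b=cv2.imread('pics/scene5.png')[190:320,180:330];cv2.imwrite('pics/j5.png',np.hstack([cv2.resize(a,(400,300)),cv2.resize(b,(346,300))]))"
```

```text
t: 9.02
eef_pos: [0.4734, -0.15, 0.3444]
ee_rot: [3.141, -0.001, -2.939]
force: [-0.5, 0.4, -1.6]
width: 0.0466
t: 9.52
eef_pos: [0.4849, -0.1064, 0.3445]
ee_rot: [3.142, -0.001, -2.944]
force: [0.6, 0.3, -1.7]
width: 0.0464
```

View pics/j5.png

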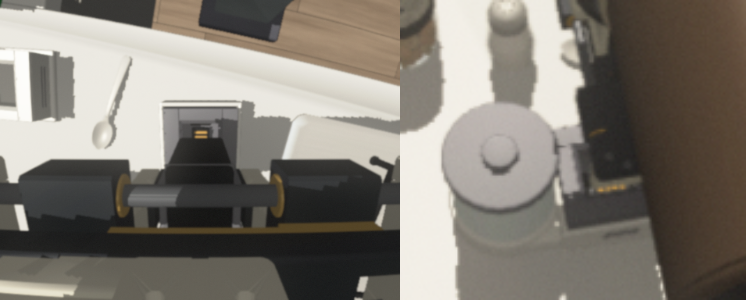

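Run:
```python
from ov import *
p=arm.camera_params('wrist');p['pose']=np.load('w5.npy')
q=np.array([.486,-.1055,.198]);pk=np.array([.4854,-.1064,.198]);dz=.3445-.225
overlay('pics/wrist5.png',p,(190,120,330,260),4.2,[(box(.096,.096,0,.042),q,(0,0,255)),(box(.057,.049,.056,.056),q,(255,0,255)),(box(.046,.038,dz,dz+.082),pk,(0,255,0))],'pics/o5.png')
```

```text
(no output)
```

View pics/o5.png

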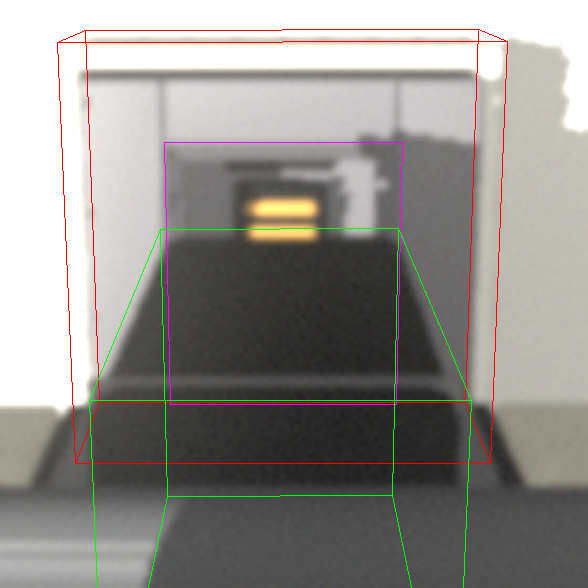

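```bash
python3 -m inch '[[[0,0,-0.1,0,0,0],[0,0,-0.2,0,0,0],[0,0,-0.245,0,0,0],[0,0,-0.245,0,0,0],[0,0,-0.245,0,0,0]]]' && python3 -m inch '[[[0,0,-0.015,0,0,0],[0,0,-0.02,0,0,0]]]'&& python3 -m inch '[[[0,0,-0.015,0,0,0],[0,0,-0.02,0,0,0]]]'
```

```text
t: 10.3
eef_pos: [0.4854, -0.106, 0.2967]
ee_rot: [-3.141, 0.001, -2.944]
force: [-0.2, -0.3, -2.8]
width: 0.0465
t: 10.55
eef_pos: [0.4851, -0.1058, 0.2922]
ee_rot: [3.142, 0.0, -2.944]
force: [0.4, -0.0, -1.8]
width: 0.0465
t: 10.8
eef_pos: [0.485, -0.1058, 0.2878]
ee_rot: [3.142, -0.0, -2.944]
force: [0.2, 0.1, -2.1]
width: 0.0466
```

```bash
for i in 1; do python3 -m inch '[[[0,0,-0.01,0,0,0],[0,0,-0.02,0,0,0]]]'; done; python3 -m inch '[[[0,0,-0.01,0,0,0],[0,0,-0.02,0,0,0]]]'; python3 -m inch '[[[0,0,-0.01,0,0,0],[0,0,-0.015,0,0,0]]]'
```

```text
t: 11.05
eef_pos: [0.4851, -0.1059, 0.2839]
ee_rot: [3.142, -0.0, -2.944]
force: [0.2, -0.3, -2.1]
width: 0.0464
t: 11.3
eef_pos: [0.4851, -0.1059, 0.2799]
ee_rot: [-3.142, -0.0, -2.944]
force: [1.3, -0.4, -2.2]
width: 0.0465
t: 11.55
eef_pos: [0.4851, -0.1059, 0.2769]
ee_rot: [3.142, -0.0, -2.944]
force: [0.1, 0.1, -2.1]
width: 0.0462
```

Pack underside at about 0.052, no contact so far.

```bash
python3 -m inch '[[[0,0,-0.01,0,0,0],[0,0,-0.015,0,0,0]]]'; python3 -m inch '[[[0,0,-0.01,0,0,0],[0,0,-0.015,0,0,0]]]';  python3 -m inch '[[[0,0,-0.01,0,0,0],[0,0,-0.015,0,0,0]]]'
python3 - <<'E'
from ov import *
for n in('scene','wrist'):
    im=arm.grab_frame(n);cv2.imwrite(f'pics/{n}6.png',im)
a=cv2.imread('pics/wrist6.png')[110:270,170:350];b=cv2.imread('pics/scene6.png')[190:320,180:330];cv2.imwrite('pics/j6.png',np.hstack([cv2.resize(a,(400,356)),cv2.resize(b,(390,356))]))
E
```

```text
t: 11.8
eef_pos: [0.4851, -0.1059, 0.2739]
ee_rot: [3.142, -0.0, -2.944]
force: [-0.5, -0.8, -1.6]
width: 0.0464
t: 12.05
eef_pos: [0.4851, -0.1059, 0.2709]
ee_rot: [3.142, -0.0, -2.944]
force: [0.0, 0.2, -2.8]
width: 0.0467
t: 12.3
eef_pos: [0.4851, -0.1059, 0.2679]
ee_rot: [3.142, -0.0, -2.944]
force: [-0.3, 0.5, -2.2]
width: 0.0464
```

View pics/j6.png

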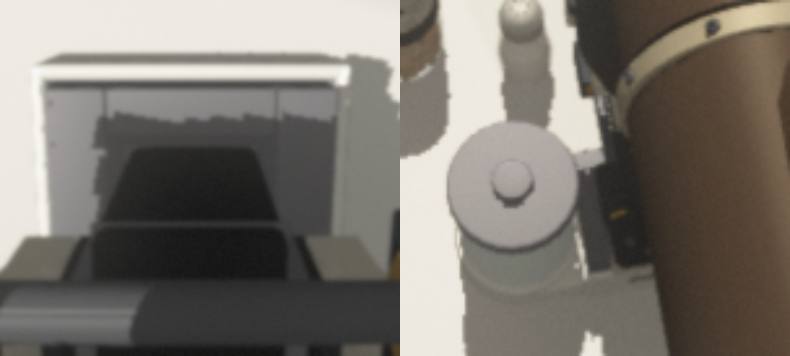

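The pack is going down into the seat (wrist crop (190,190)), centred, with no contact force. Continuing.

```bash
python3 -m inch '[[[0,0,-0.01,0,0,0],[0,0,-0.02,0,0,0]]]'; python3 -m inch '[[[0,0,-0.01,0,0,0],[0,0,-0.015,0,0,0]]]';  python3 -m inch '[[[0,0,-0.01,0,0,0],[0,0,-0.015,0,0,0]]]'
```

```text
t: 12.65
eef_pos: [0.4851, -0.1059, 0.2639]
ee_rot: [3.142, 0.0, -2.944]
force: [-0.0, -0.3, -1.9]
width: 0.0461
t: 12.9
eef_pos: [0.4851, -0.1059, 0.2609]
ee_rot: [3.142, -0.0, -2.944]
force: [-0.1, 0.7, -2.4]
width: 0.0466
t: 13.15
eef_pos: [0.4851, -0.1059, 0.2579]
ee_rot: [3.142, -0.0, -2.944]
force: [-0.3, 0.0, -2.6]
width: 0.0461
```

Underside at ~0.033.

```bash
for k in 1; do python3 -m inch '[[[0,0,-0.01,0,0,0],[0,0,-0.015,0,0,0]]]'; python3 -m inch '[[[0,0,-0.01,0,0,0],[0,0,-0.015,0,0,0]]]';python3 -m inch '[[[0,0,-0.01,0,0,0],[0,0,-0.015,0,0,0]]]'; done
```

```text
t: 13.4
eef_pos: [0.4851, -0.1059, 0.2549]
ee_rot: [3.142, -0.0, -2.944]
force: [0.1, 0.9, -2.0]
width: 0.0464
t: 13.65
eef_pos: [0.4851, -0.1059, 0.2519]
ee_rot: [3.142, -0.0, -2.944]
force: [-0.8, 0.2, -3.3]
width: 0.0464
t: 13.9
eef_pos: [0.4851, -0.1059, 0.2489]
ee_rot: [3.142, -0.0, -2.944]
force: [-1.1, 1.1, -2.2]
width: 0.0467
```

```bash
python3 -m inch '[[[0,0,-0.01,0,0,0],[0,0,-0.01,0,0,0]]]'; python3 -m inch '[[[0,0,-0.01,0,0,0],[0,0,-0.01,0,0,0]]]';python3 -m inch '[[[0,0,-0.01,0,0,0],[0,0,-0.01,0,0,0]]]'
```

```text
t: 14.15
eef_pos: [0.4852, -0.1059, 0.2472]
ee_rot: [-3.141, 0.0, -2.944]
force: [-0.7, 1.3, 1.8]
width: 0.0466
t: 14.4
eef_pos: [0.4852, -0.1059, 0.2452]
ee_rot: [-3.141, 0.0, -2.944]
force: [-0.2, -0.2, 2.5]
width: 0.0468
t: 14.65
eef_pos: [0.4852, -0.1059, 0.2431]
ee_rot: [-3.142, 0.0, -2.944]
force: [-1.3, 0.3, 4.1]
width: 0.0466
```

Plate contact came at TCP z≈0.248, so the buffers should be near 0.240 and fully home at about 0.2385. A slightly firmer grip, then 1 mm steps.

```bash
python3 -m inch '[[[0,0,-0.005,0,0,0],[0,0,-0.005,0,0,0]]]' 44 24; python3 -m inch '[[[0,0,-0.005,0,0,0],[0,0,-0.005,0,0,0]]]';python3 -m inch '[[[0,0,-0.005,0,0,0],[0,0,-0.005,0,0,0]]]';python3 -m inch '[[[0,0,-0.0025,0,0,0],[0,0,-0.0025,0,0,0]]]'
```

```text
t: 14.9
eef_pos: [0.4852, -0.1059, 0.2421]
ee_rot: [-3.142, 0.0, -2.944]
force: [-1.2, 0.8, 3.9]
width: 0.046
t: 15.15
eef_pos: [0.4852, -0.1059, 0.2411]
ee_rot: [-3.142, 0.0, -2.944]
force: [-0.2, 0.4, 4.2]
width: 0.0463
t: 15.4
eef_pos: [0.4852, -0.1059, 0.2401]
ee_rot: [-3.142, 0.0, -2.944]
force: [-1.0, 1.0, 5.5]
width: 0.0463
t: 15.65
eef_pos: [0.4852, -0.1059, 0.2396]
ee_rot: [-3.142, 0.0, -2.944]
force: [-0.8, 1.0, 5.8]
width: 0.0466
```

```bash
python3 -m inch '[[[0,0,-0.0025,0,0,0],[0,0,-0.0025,0,0,0]]]'; python3 -m inch '[[[0,0,-0.0025,0,0,0],[0,0,-0.0025,0,0,0]]]'
```

```text
t: 15.9
eef_pos: [0.4852, -0.1059, 0.2392]
ee_rot: [-3.142, 0.0, -2.944]
force: [-0.8, 0.8, 6.6]
width: 0.0461
t: 16.15
eef_pos: [0.4852, -0.1058, 0.2388]
ee_rot: [-3.141, 0.0, -2.944]
force: [-1.7, 0.7, 7.2]
width: 0.0466
```

```bash
python3 -m inch '[[[0,0,-0.0025,0,0,0],[0,0,-0.0025,0,0,0]]]'; python3 -m inch '[[[0,0,-0.0025,0,0,0],[0,0,-0.0025,0,0,0]]]'
```

```text
t: 16.4
eef_pos: [0.4853, -0.1059, 0.2385]
ee_rot: [-3.141, 0.0, -2.943]
force: [-2.9, 1.9, 9.8]
width: 0.0463
t: 16.65
eef_pos: [0.4852, -0.1059, 0.2382]
ee_rot: [-3.141, 0.001, -2.943]
force: [-2.7, 1.9, 11.6]
width: 0.0463
```

```bash
python3 -m inch '[[[0,0,-0.0025,0,0,0],[0,0,-0.0025,0,0,0]]]'
```

```text
t: 16.9
eef_pos: [0.4853, -0.1058, 0.2378]
ee_rot: [-3.141, 0.001, -2.943]
force: [-2.3, 1.4, 13.1]
width: 0.0461
```

```bash
python3 -m inch '[[[0,0,-0.0015,0,0,0],[0,0,-0.0015,0,0,0]]]'
```

```text
t: 17.15
eef_pos: [0.4853, -0.1058, 0.2377]
ee_rot: [-3.141, 0.001, -2.943]
force: [-4.5, 2.7, 15.4]
width: 0.0464
```

```bash
python3 -m inch '[[[0,0,0,0,0,0],[0,0,0,0,0,0],[0,0,0,0,0,0],[0,0,0,0,0,0]]]' 66
python3 - <<'E'
from ov import *
im=arm.grab_frame('wrist');cv2.imwrite('pics/wrist7.png',im)
cv2.imwrite('pics/j7.png',cv2.resize(im[110:290,150:360],None,fx=3,fy=3,interpolation=cv2.INTER_CUBIC))
E
```

```text
t: 17.65
eef_pos: [0.4849, -0.1059, 0.2364]
ee_rot: [3.141, -0.001, -2.944]
force: [-0.5, 0.3, 0.3]
width: 0.066
```

View pics/j7.png

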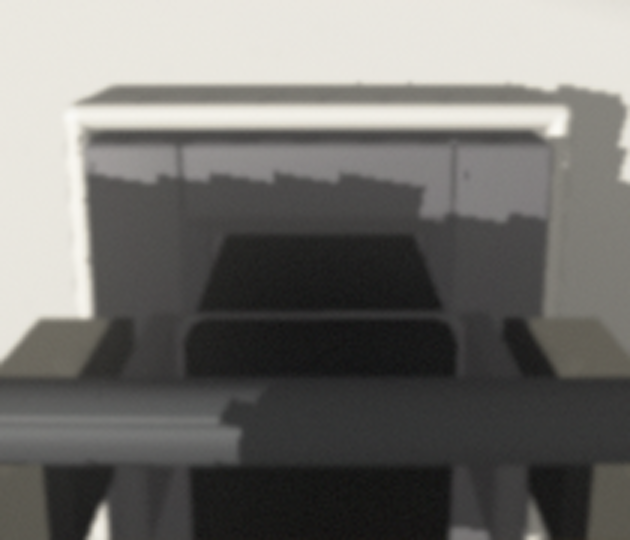

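Released (force 0). Opening wide and backing straight up to check the height.

```bash
python3 -m inch '[[[0,0,0,0,0,0],[0,0,0,0,0,0],[0,0,0,0,0,0]]]' 87; python3 -m inch '[[[0,0,0.1,0,0,0],[0,0,0.3,0,0,0],[0,0,0.5,0,0,0],[0,0,0.7,0,0,0],[0.12,0,0.74,0,0,0],[0.23,0,0.74,0,0,0],[0.23,0,0.74,0,0,0]]]'
python3 - <<'E'
from ov import *
im=arm.grab_frame('wrist');cv2.imwrite('pics/wrist8.png',im);p=arm.camera_params('wrist');np.save('w8.npy',p['pose'])
q=np.array([.486,-.1055,.198])
for b in (.012,.02): 
  print(b,*efit('pics/wrist8.png',p,rect(.046,.038,b+.082),q))
b=.2385-.225
overlay('pics/wrist8.png',p,(180,50,320,180),4.4,[(box(.096,.096,0,.042),q,(0,0,255)),(box(.046,.038,.05,b+.082),q,(0,255,0)),(box(.026,.060,b+.044,b+.080),q,(255,0,255))],'pics/o8.png')
E
```

```text
t: 18.08
eef_pos: [0.4851, -0.1059, 0.2367]
ee_rot: [3.142, -0.0, -2.944]
force: [0.6, -0.2, -0.4]
width: 0.0861
t: 18.95
eef_pos: [0.532, -0.1058, 0.3845]
ee_rot: [-3.142, -0.0, -2.944]
force: [-0.8, -0.2, -0.3]
width: 0.0868
0.012 [ 0.48519419 -0.10523777  0.19727898] -84.48095703125
0.02 [ 0.4847541  -0.10582018  0.197385  ] -73.22595977783203
```

View pics/o8.png

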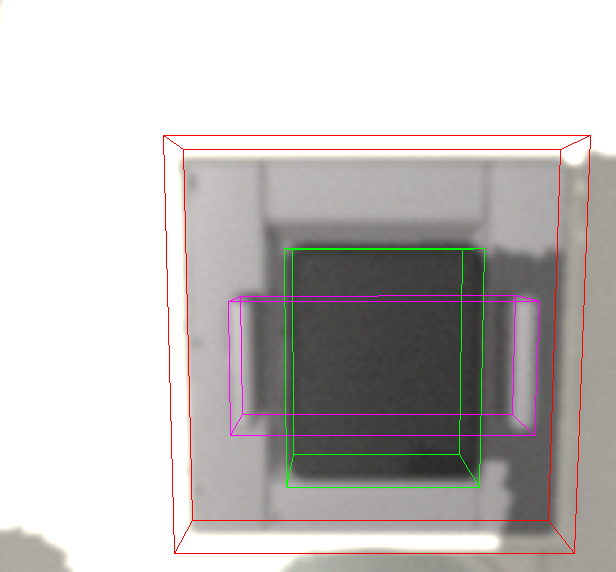

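Both tabs look sprung out (outer edges at crop columns 235 and 537, which matches 60 mm). Checking the height by triangulating from the other cameras.

Run:
```python
from ov import *
for n in('top','scene'):
    cv2.imwrite(f'pics/{n}8.png',arm.grab_frame(n))
a=cv2.imread('pics/top8.png')[130:260,150:270];b=cv2.imread('pics/scene8.png')[190:320,180:330];cv2.imwrite('pics/j8.png',np.hstack([cv2.resize(a,(369,400)),cv2.resize(b,(400,400))]))
p=arm.camera_params('wrist');p['pose']=np.load('w8.npy');q=np.array([.486,-.1055,.198])
for z in np.arange(.084,.113,.004): print(z.round(3),*efit('pics/wrist8.png',p,rect(.046,.038,z),q))
```

```text
0.084 [ 0.4856913  -0.10471048  0.19710285] -78.46158599853516
0.088 [ 0.48514231 -0.10517472  0.198281  ] -84.42464447021484
0.092 [ 0.48518507 -0.10523912  0.19796541] -85.20580291748047
0.096 [ 0.48520986 -0.10525372  0.19772393] -82.76681518554688
0.1 [ 0.48505667 -0.1056414   0.19736622] -76.94950866699219
0.104 [ 0.48443373 -0.10591245  0.19737584] -68.49391174316406
0.108 [ 0.48246474 -0.10806271  0.19772928] -63.85817337036133
0.112 [ 0.48208508 -0.10848662  0.19802218] -69.23995208740234
```

View pics/j8.png

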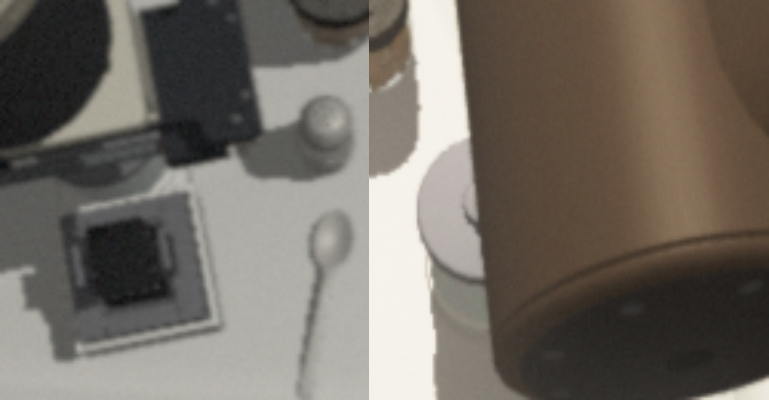

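Run:
```python
from ov import *
p=arm.camera_params('wrist')
for n,pp,img,q in(('charger','w2.npy','pics/w2.png',[.4636,-.3514,.091]),('seat','w8.npy','pics/wrist8.png',[.4852,-.1052,.198])):
    p['pose']=np.load(pp)
    print(n,[(z.round(3),efit(img,p,rect(.046,.038,z),np.array(q))[1].round(1)) for z in np.arange(.08,.11,.003)])
```

```text
charger [(np.float64(0.08), np.float64(-98.5)), (np.float64(0.083), np.float64(-99.9)), (np.float64(0.086), np.float64(-101.0)), (np.float64(0.089), np.float64(-101.8)), (np.float64(0.092), np.float64(-102.3)), (np.float64(0.095), np.float64(-102.1)), (np.float64(0.098), np.float64(-101.5)), (np.float64(0.101), np.float64(-101.0)), (np.float64(0.104), np.float64(-99.2)), (np.float64(0.107), np.float64(-96.1))]
seat [(np.float64(0.08), np.float64(-68.8)), (np.float64(0.083), np.float64(-76.8)), (np.float64(0.086), np.float64(-81.5)), (np.float64(0.089), np.float64(-84.8)), (np.float64(0.092), np.float64(-85.2)), (np.float64(0.095), np.float64(-83.7)), (np.float64(0.098), np.float64(-80.4)), (np.float64(0.101), np.float64(-75.1)), (np.float64(0.104), np.float64(-68.5)), (np.float64(0.107), np.float64(-63.1))]
```

Vision puts the pack top at about 0.092, where an unlocked pack would stand at about 0.105. To confirm, a light touch on the pack's top with closed fingers: locked should be felt near tip z≈0.098.

```bash
python3 -m inch '[[[-0.12,0,0,0,0,0],[-0.234,0,-0.1,0,0,0],[-0.234,0,-0.3,0,0,0],[-0.234,0,-0.46,0,0,0],[-0.234,0,-0.46,0,0,0],[-0.234,0,-0.46,0,0,0]]]' 0 5; python3 -m inch '[[[0,0,-0.01,0,0,0],[0,0,-0.015,0,0,0],[0,0,-0.015,0,0,0]]]'; python3 -m inch '[[[0,0,-0.01,0,0,0],[0,0,-0.015,0,0,0]]]'
```

```text
t: 19.85
eef_pos: [0.4847, -0.1059, 0.294]
ee_rot: [-3.141, 0.001, -2.943]
force: [-0.1, 0.4, 0.4]
width: 0.0328
t: 20.23
eef_pos: [0.4844, -0.1059, 0.2901]
ee_rot: [-3.142, 0.001, -2.944]
force: [-1.1, -0.3, -0.3]
width: 0.0029
t: 20.48
eef_pos: [0.4843, -0.1059, 0.2866]
ee_rot: [3.142, -0.0, -2.944]
force: [-0.7, 0.3, 0.0]
width: 0.0004
```

Tip at 0.1086, no contact.

```bash
python3 -m inch '[[[0,0,-0.01,0,0,0],[0,0,-0.015,0,0,0]]]'; python3 -m inch '[[[0,0,-0.01,0,0,0],[0,0,-0.01,0,0,0]]]';  python3 -m inch '[[[0,0,-0.005,0,0,0],[0,0,-0.01,0,0,0]]]'
```

```text
t: 20.72
eef_pos: [0.4843, -0.1059, 0.2836]
ee_rot: [-3.142, -0.0, -2.944]
force: [-0.5, 0.8, -1.1]
width: 0.0004
t: 20.98
eef_pos: [0.4842, -0.1059, 0.2816]
ee_rot: [3.142, -0.0, -2.944]
force: [0.8, -0.2, -0.5]
width: 0.0005
t: 21.22
eef_pos: [0.4843, -0.1059, 0.2797]
ee_rot: [-3.142, 0.0, -2.944]
force: [1.4, -0.7, -0.8]
width: 0.0004
```

```bash
python3 -m inch '[[[0,0,-0.005,0,0,0],[0,0,-0.01,0,0,0]]]'; python3 -m inch '[[[0,0,-0.005,0,0,0],[0,0,-0.005,0,0,0]]]'
```

```text
t: 21.48
eef_pos: [0.4843, -0.1059, 0.2777]
ee_rot: [3.142, -0.0, -2.944]
force: [0.1, -0.2, 0.4]
width: 0.0005
t: 21.72
eef_pos: [0.4843, -0.1059, 0.2767]
ee_rot: [3.142, -0.0, -2.944]
force: [-0.7, 1.0, -0.2]
width: 0.0003
```

```bash
python3 -m inch '[[[0,0,-0.005,0,0,0],[0,0,-0.005,0,0,0]]]'
```

```text
t: 21.98
eef_pos: [0.4844, -0.1059, 0.2759]
ee_rot: [-3.141, 0.0, -2.944]
force: [-0.0, -0.8, 1.4]
width: -0.0
```

Contact came at tip z≈0.098, exactly where a locked pack should be. Retreating clear and taking a final look.

```bash
python3 -m inch '[[[0,0,0.2,0,0,0],[0,0,0.4,0,0,0],[0.1,0.1,0.6,0,0,0],[0.2,0.4,0.6,0,0,0],[0.2,0.7,0.6,0,0,0],[0.2,1,0.6,0,0,0],[0.2,1,0.6,0,0,0],[0.2,1,0.6,0,0,0]]]'
python3 - <<'E'
from ov import *
for n in('top','scene'): cv2.imwrite(f'pics/{n}9.png',arm.grab_frame(n))
cv2.imwrite('pics/j9.png',np.hstack([cv2.resize(cv2.imread(f'pics/{n}9.png')[100:310,80:370],(400,290)) for n in('top','scene')]))
E
```

```text
t: 22.98
eef_pos: [0.5241, 0.0943, 0.3955]
ee_rot: [-3.141, -0.001, -2.943]
force: [0.4, -1.2, 0.4]
width: 0.0005
```

View pics/j9.png

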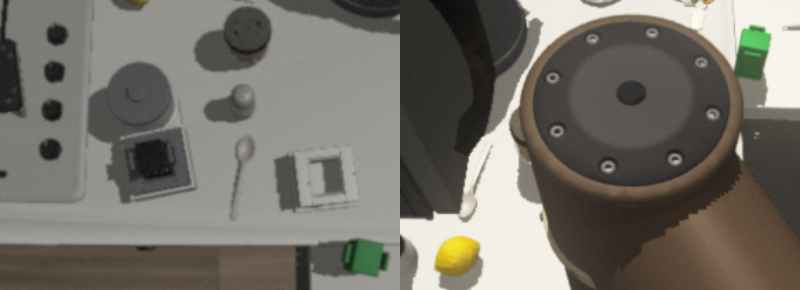

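The top view shows the pack in the chopper seat at crop (152,158) with both tabs out. The charger is empty, and the salt shaker, nut jar, spoon and green look-alike have not moved.

```bash
python3 -c "
from station import arm
print(arm.job_done())"
```

```text
the job is handed in; nothing more can be done
None
```

The battery pack is seated and, by my checks, locked in the chopper. The job was handed in at about 23 s of the 48 s allowed.

- **What I did:** I pinched the tabs at 20 N and drew the pack slowly out of the charger. I carried it to the chopper and felt the contact plate about 3 mm lower than nominal. I raised the grip to 24 N, pressed the pack home to about 17 to 18 N in total (at the top of the 12 to 18 N range), then opened the fingers and backed off.
- **Lock check:** The wrist view showed both tabs sprung out at about 60 mm across. A light touch with closed fingers met the pack's top at about 98 mm, where a locked pack should be; an unlocked one would stand at about 105 mm.
- **Where checks disagreed:** The height fitted from the picture alone was less exact. It gave about 92 mm, a few millimetres low, but still clearly not the unlocked height.
- **Bystanders:** The final top view shows the charger empty, and the salt shaker, nut jar, teaspoon and green look-alike still in place. The final scene view was mostly blocked by the arm, so that rests on the top camera.

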